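Slide the grater insert home under the spring clips

TASK

Take the steel grater insert by its orange grip, lay it flat in the open mouth of the white grater base and slide it along between the rails, under the two spring clips, until it is fully home against the end stop and both clips have snapped down into its slots. Work gently, without forcing or slamming it against the base or pressing it down hard (stay under about 40 N), let go of it, and leave the other things on the worktop where they are.

Things in the scene. Friction and masses are not known exactly. Their poses are not given: they have to be found in the camera images.
- base: White grater base, fixed, 238 mm long (x -120 to +118), 94 wide, origin on the worktop on its middle line, z up; x = the way the insert slides home. Bed 28 mm up; flat apron x -120 to -35, open catch tray x -35 to +60 between side ledges. A grey carriage bears the rigid end stop (7 mm above the bed) and the clips; it is clamped, not measured: stop face anywhere at x 68 to 92.
- mouth (a point): Point on the bed's middle line at base x 0, axes as the base. Behind it (x -45 to 0) a flared mouth narrows from y +-43 to +-33.5 mm; ahead straight rails run to the stop, 9 mm above the bed, inner faces y +-33.5 (2.5 mm play each side of the insert). Fully home, the insert's origin is 18 to 42 mm ahead of this point.
- insert: Steel grater insert, loose, about 120 g, flat plate 100 (x) by 62 (y) by 6 mm, front corners cut back 4 mm. Origin: centre of its underside, z up; the +x end leads, under the clips and to the stop. Two slots (x +7 to +26, y +-16 to +-28) take the clip noses, only in the last 2 mm of travel. Starts flat on the worktop, left of the base.
- grip (a point): Middle of the insert's orange upright grip tab, 30 mm (insert x) by 12 mm (y, the way to pinch it), at insert x -35, y 0, z 20; the tab stands from the plate's top (z 6) to z 34 mm.
- clip_left (a joint): Left (+y 22 mm) steel spring clip, rad, hinged above the end stop; ramp starts 51 mm, blunt nose 34 to 26 mm before the stop face, 1 mm above the bed. 0 = down (empty or snapped in); about 0.12 to 0.15 riding on the plate. Spring 1.5 N when down, 2.2 N riding. Going in under both takes some 6 to 13 N of push, then 4 to 9 N.
- clip_right (a joint): Right (-y) spring clip, the same as the left one.
- salt: Salt shaker, loose, 44 mm across, 90 mm tall; origin at the centre of its foot.
- pepper: Dark wooden pepper mill, loose, 58 mm across, 150 mm tall; origin at the centre of its foot.

How it is judged:
On the way, in this order (a step that is already met when the one before it is completed fails the run):
1. the insert lies flat on the bed in the mouth of the base, not yet under the clips (z of insert in the frame of base between 0.0255 and 0.0305 m and angle between the x axis of insert and the x axis of base, either way round below 0.06 rad and x of insert in the frame of base between -0.11 and 0.004 m and y of insert in the frame of base between -0.02 and 0.02 m and value of joint each of clip_left, clip_right below 0.04 rad), for 0.1 s.
2. both clips have ridden up on to the plate (value of joint each of clip_left, clip_right above 0.09 rad and x of insert in the frame of base above -0.025 m), for 0.1 s.
At the end, for the whole second after the job is handed in: Insert released, at rest, flat on the bed (2.5 mm, 0.06 rad) between the rails (|y| < 4 mm) and at the end stop (within 2 to 3 mm, so that both clips are snapped into its slots: below 0.03 rad with its origin at base x 14.5 to 44.5 mm) (x of insert in the frame of base between 0.0145 and 0.0445 m and y of insert in the frame of base between -0.004 and 0.004 m and z of insert in the frame of base between 0.0255 and 0.0305 m and angle between the x axis of insert and the x axis of base, either way round below 0.06 rad and value of joint each of clip_left, clip_right below 0.03 rad and linear speed of insert below 0.01 m/s); the robot touches nothing.
It fails at once if the insert and the base (with its clips) press on each other with more than 40 N (contact force between insert and base above 40 N).
It fails at once if salt pushed away by more than 30 mm (distance of salt from where it was at the start of the episode above 0.03 m).
It fails at once if pepper pushed away by more than 30 mm (distance of pepper from where it was at the start of the episode above 0.03 m).
It also fails if it takes over 72 s, if anything falls off the work surface, if the arm or the gripper's body presses on something with over 40 N, if the wrist force passes 120 N, or if a joint passes its speed limit or range.

ROBOT

A 6-joint arm with a two-finger parallel gripper is mounted at the origin on a cart in front of the work surface, level with it; the furniture and walls round the work are solid. World frame = base frame: x ahead of the robot, y to its left, z up, the work surface at z = 0. Lengths are in m, angles in rad, forces in N, time in s.
With the tool pointing down it reaches from about 0.25 to 0.775 m from the base axis. Payload 4 kg.
Tool frame: the origin (TCP) lies midway between the tips of the shut fingers; the grasp point (between the pads) lies 19 mm behind it (manip.tcp_to_grasp is the distance from the TCP to the grasp point, in m); z points along the fingers, y is the direction in which the jaws open and shut (so a half turn about z gives the same grasp; the last joint's range is limited). The gripper opens to 94 mm and grips with 3 to 60 N. Pads are 16 mm wide; open, the fingers measure 119 mm over their backs; the gripper's body (75 mm by 177 mm) begins 78 mm behind the grasp point.
Start: joints at [-1.406, 0.087, 1.371, -0, 1.684, -0.103], TCP at [0.146, -0.53, 0.206] pointing down, gripper open.
Joint ranges: [-3.1, 3.1], [-0.76, 2.03], [0.27, 2.55], [-1.08, 4.22], [0.17, 2.65], [-2.57, 2.57]. Speed limits (rad/s): [2.79, 2.79, 3.14, 3.14, 3.14, 3.14].

INTERFACE

Orientations are given as a unit quaternion [w, x, y, z].
In Python, from plant import manip gives the robot as it stands. The module is installed in compiled form; this text tells all that it offers.
- The arm moves only by the shell command python3 -m creep 'ROWS' [FORCE]. ROWS is JSON, a list of rows, each a list of 3 entries, a list of its own where there are three numbers: the shift along the tool's x, y, z in cm, then the turn, a rotation vector about the tool's x, y, z in rad, then the finger opening in cm, from 0 to 9.4. In form: [[[x, y, z], [rx, ry, rz], jaw], ...]. A call has 1 to 12 rows; each row is the pose to reach, as a shift and turn from the pose commanded when the call began, along the tool's axes at that moment; what a row does not reach only later rows make up. A row lasts 1/12 s, in which the tool goes at most 41.7 mm and 7.16 degrees, less where a joint would pass 70% of its speed; a pose out of reach is approached as far as the arm can. A call with a gripper value outside its range is refused whole. The fingers move at their own pace and stop on an object; FORCE is the grip in N (left out, the last holds). Time passes only in rows, so rows that repeat a pose let the fingers close. It gives the time, the measured TCP pose, the force and the opening at its end, in the units of the state.
- manip.state(): the state, without advancing time (a new reading comes with each control period).
- manip.capture(name): name is "side" or "top" or "wrist"; returns a dict with "frame" (480x640x3 uint8, blue, green, red), "fovy" (degrees; the focal length in pixels is half the picture's height over the tangent of half this angle, whatever the lens; pixels are square), "cx", "cy" (the principal point, pixels), "rvec" (rotation vector, rad) and "tvec" (3), from world to camera coordinates, as OpenCV has them; the wrist camera has in their place "hand_eye" (4x4, takes a point from camera to tool coordinates, whose origin is the TCP and whose axes are the flange's). Camera axes: x right, y down, z forward; pixel columns grow to the right and rows downward; lengths in m; the calibration is good to about 2 mm. A picture is of the moment at which its call begins: read the wrist's pose just before it. There is no depth.
- manip.close_job(): hands the job in, once; it reports no verdict.
Trained networks look in the newest picture that a camera, given by its name, has taken for a name from the list of things; names that differ only in an ending like _2 or _b are one class to them, and where a whole thing is asked for, a point or a joint stands for the part that bears it (a point fixed in the world has none). Each returns a list of dicts, best first, with "p" (0 to 1); they miss things now and then, are a little off and sometimes report something else, mostly with a low value. They report only what shows in the picture. A call takes as long as a camera call.
- manip.find_in(camera, query): "rect" ([centre column, centre row, width, height] in pixels, round what is visible of it).
- manip.regions_of(camera, query): "region" (480x640 bool, what is visible of it) and "rect" ([centre column, centre row, width, height] in pixels, round what is visible of it).
- manip.pinpoint(camera, query): "centre" ([column, row] in pixels: a listed point, or the origin of a listed thing).
The state is a dict: "time_s": time; "joint_pos": joint angles; "qd": joint speeds; "effort": joint torques, N m; "tcp_pos": TCP position; "tool_rot": TCP orientation; "ft_force": force on the tool from outside, world axes, zero at the start; "wrist_torque": the same for the moment, N m; "finger_gap": opening from 0.0 (shut) to 1.0 (fully open).
Only numpy, scipy, OpenCV 4.12 (cv2) and the standard library are available. Lean on these libraries where they do the work, as an engineer would, in place of code of your own. Each camera call takes 0.05 s, during which the arm holds its last target.

## Working session

There is one attempt and no reset: what is moved stays moved. The work goes in short steps, Python scripts to look and compute and a shell command to move; the robot and the scene stay as the last step left them, time stands still between calls to the robot, and variables do not carry over. Pictures are saved under pics/ and viewed, and the job is handed in when it is done.

```bash
mkdir -p pics
cat > h.py <<'E'
import numpy as np, cv2
from scipy.spatial.transform import Rotation as R
from plant import manip
def cap(n):
    s=manip.state(); c=manip.capture(n); c['s']=s; return c
def pose(s):
    q=s['tool_rot']; return np.array(s['tcp_pos']), R.from_quat([q[1],q[2],q[3],q[0]])
def cam(c):
    h,w=c['frame'].shape[:2]; f=h/2/np.tan(np.radians(c['fovy'])/2)
    K=np.array([[f,0,c['cx']],[0,f,c['cy']],[0,0,1.]])
    if 'hand_eye' in c:
        p,r=pose(c['s']); T=np.eye(4);T[:3,:3]=r.as_matrix();T[:3,3]=p
        T=T@np.array(c['hand_eye']); Rc=T[:3,:3].T; t=-Rc@T[:3,3]
    else:
        Rc=cv2.Rodrigues(np.array(c['rvec'],float))[0]; t=np.array(c['tvec'],float).ravel()
    return K,Rc,t
def ray(c,uv,z):
    K,Rc,t=cam(c); d=Rc.T@np.linalg.solve(K,[uv[0],uv[1],1]); o=-Rc.T@t
    return o+d*(z-o[2])/d[2]
def proj(c,P):
    K,Rc,t=cam(c); q=(np.atleast_2d(P)@Rc.T+t)@K.T; return q[:,:2]/q[:,2:]
E
python3 - <<'E'
from h import *
s=manip.state(); print(s['time_s'],s['tcp_pos'],s['tool_rot'])
for n in ['top','side']:
    c=cap(n); cv2.imwrite(f'pics/{n}0.png',c['frame'])
    K,Rc,t=cam(c); print(n,K[0,0],-Rc.T@t)
    zs=dict(mouth=.028,grip=.02,insert=0,base=0,salt=0,pepper=0)
    for q in zs:
        for d in manip.pinpoint(n,q)[:2]: print(n,q,round(d['p'],2),np.round(d['centre'],1),np.round(ray(c,d['centre'],zs[q]),4))
print(manip.state()['time_s'])
E
```

```text
0.0 [ 0.14543803 -0.52986787  0.20431154] [-1.08819707e-03  9.91046900e-01  1.33509762e-01 -3.97798889e-05]
top 437.4383671320189 [0.39557395 0.25383568 0.90374115]
top mouth 0.81 [386.9 206.5] [0.5596 0.1076 0.028 ]
top grip 0.59 [298.3 277.9] [0.4149 0.2874 0.02  ]
top insert 0.75 [286.1 269.9] [0.4317 0.3133 0.    ]
top salt 0.58 [308.5 151.8] [0.6827 0.2682 0.    ]
top pepper 0.93 [286.8 176.3] [0.6291 0.3138 0.    ]
side 526.9524993109765 [ 0.96576162 -0.35123519  0.49302802]
side mouth 0.96 [301.5 288. ] [0.5632 0.1122 0.028 ]
side grip 0.86 [297.8 216.3] [0.4141 0.2832 0.02  ]
side insert 0.6 [319.5 219.5] [0.432  0.3244 0.    ]
side base 0.68 [302.3 300.9] [0.56   0.1163 0.    ]
side salt 0.5 [429.9 287.6] [0.6972 0.2568 0.    ]
side pepper 0.89 [411.6 255.8] [0.6318 0.3173 0.    ]
0.7
```

View pics/top0.png

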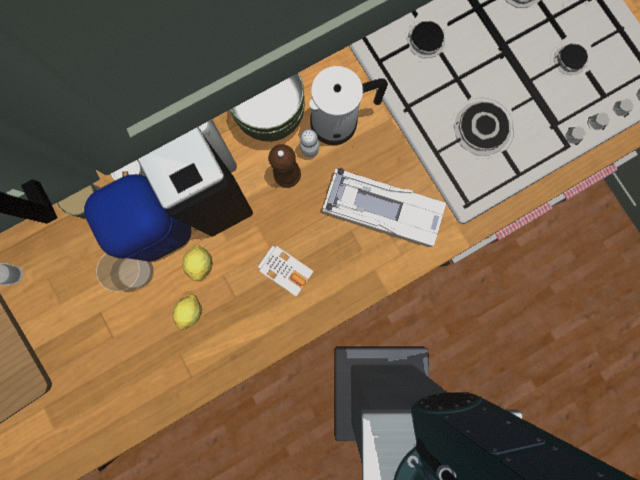

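View pics/side0.png

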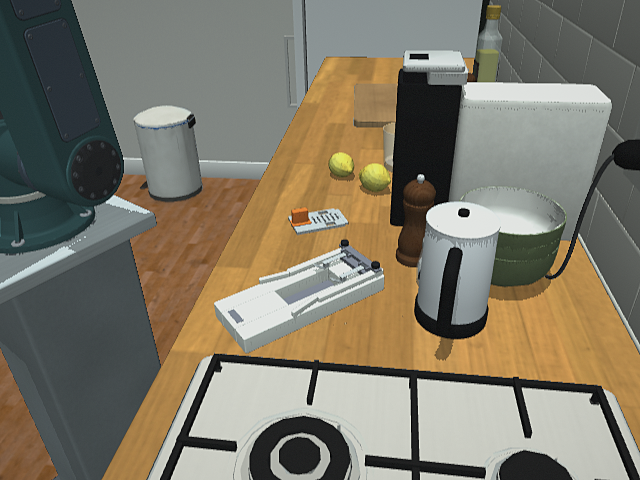

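The top view shows the base at about (385,207) with its clip end at the left (335,190), and the insert at (286,270) with its grip at (298,278). I'll zoom in.

Run:
```python
import cv2
a=cv2.imread('pics/top0.png'); b=cv2.imread('pics/side0.png')
cv2.imwrite('pics/t1.png',cv2.resize(a[145:305,250:460],None,fx=3.8,fy=3.7,interpolation=cv2.INTER_CUBIC))
cv2.imwrite('pics/s1.png',cv2.resize(b[195:355,200:400],None,fx=4,fy=3.75,interpolation=cv2.INTER_CUBIC))
```

```text
(no output)
```

View pics/t1.png

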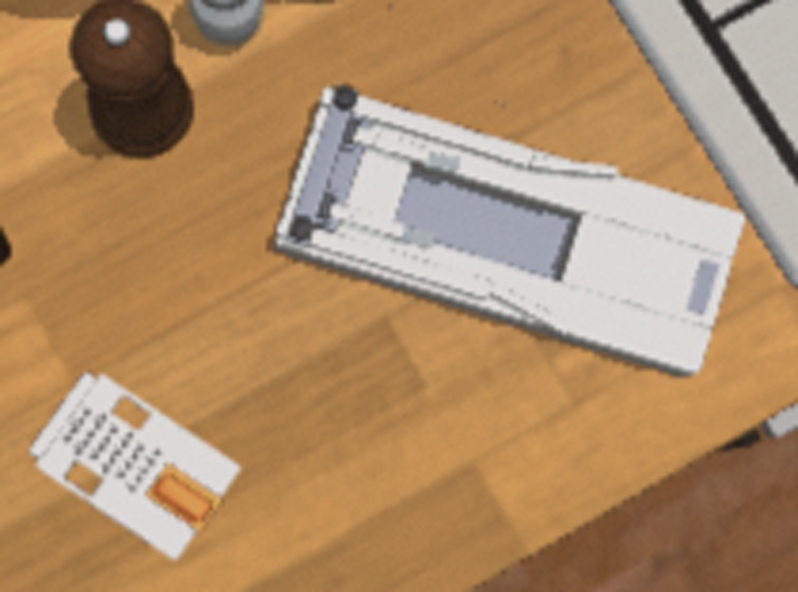

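View pics/s1.png

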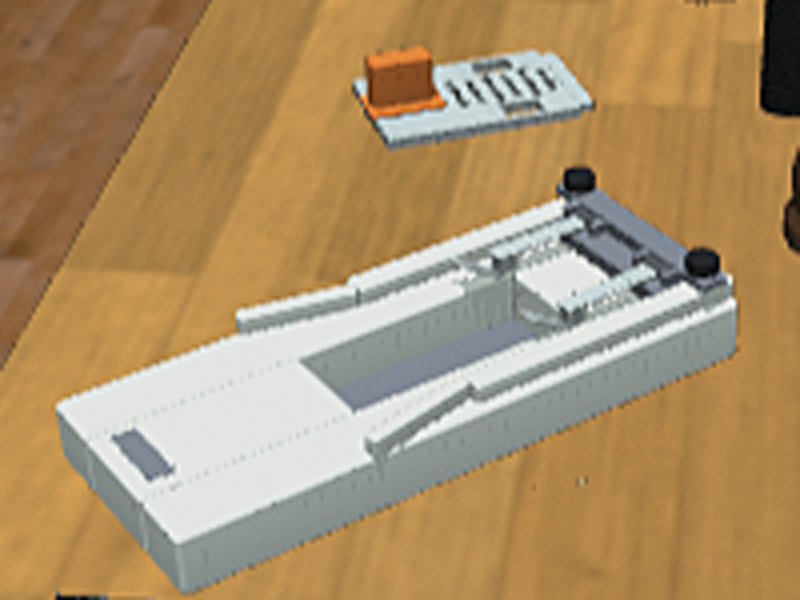

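Run:
```python
from h import *
from scipy.optimize import least_squares
ct=cap('top'); cs=cap('side')
T=lambda u,v:np.array([250+u/3.8-.37,145+v/3.7-.37]); S=lambda u,v:np.array([200+u/4-.37,195+v/3.75-.37])
for n,p,z in [('apron up',T(743,212),.028),('apron lo',T(692,375),.028)]: print(n,ray(ct,p,z))
for n,p,z in [('s near',S(180,543),.028),('s far',S(60,405),.028),('s botnear',S(188,592),0)]: print(n,ray(cs,p,z))
def fit(obs,x0):
    def res(p):
        r=[]
        for c,uv,P in obs:
            cc,ss=np.cos(p[2]),np.sin(p[2])
            W=[p[0]+cc*P[0]-ss*P[1],p[1]+ss*P[0]+cc*P[1],P[2]]
            r.append(proj(c,W)[0]-uv)
        return np.concatenate(r)
    s=least_squares(res,x0,loss='soft_l1'); return s.x,res(s.x).reshape(-1,2)
obs=[(ct,T(743,212),(-.12,-.047,.028)),(ct,T(692,375),(-.12,.047,.028)),
(cs,S(180,543),(-.12,-.047,.028)),(cs,S(60,405),(-.12,.047,.028)),(cs,S(188,592),(-.12,-.047,0)),
(ct,T(532,160),(0,-.0335,.037)),(ct,T(488,294),(0,.0335,.037)),
(cs,S(358,282),(0,.0335,.037)),(cs,S(736,355),(.118,-.047,0)),(ct,T(277,248),(.118,.047,.028))]
p,r=fit(obs,[.56,.11,2.4]); print('base',p,'\n',np.round(r,1))
for n,c in (('top',ct),('side',cs)):
    print(n)
# insert
oi=[(ct,T(240,467),(-.05,-.031,.006)),(ct,T(178,560),(-.05,.031,.006)),(ct,T(101,375),(.05,-.027,.006)),(ct,T(32,453),(.05,.027,.006)),
(cs,S(388,140),(-.05,-.031,.006)),(cs,S(353,86),(-.05,.031,.006)),(cs,S(593,103),(.05,-.027,.006)),
(ct,T(188,493),(-.035,0,.034)),(cs,S(399,56),(-.035,0,.034))]
p,r=fit(oi,[.432,.316,2.4]); print('insert',p,'\n',np.round(r,1))
c_,s_=np.cos(p[2]),np.sin(p[2]); print('grip',p[0]-.035*c_,p[1]-.035*s_)
s=manip.state(); print(pose(s)[1].as_matrix())
```

```text
apron up [ 0.56935787 -0.01183262  0.028     ]
apron lo [0.47893265 0.01852826 0.028     ]
s near [ 0.57301869 -0.01503406  0.028     ]
s far [0.48573762 0.01370381 0.028     ]
s botnear [ 0.5691886  -0.01117724  0.        ]
base [0.56079271 0.1160746  1.27040803] 
 [[ 0.3 -0.4]
 [ 1.5 -0.7]
 [-0.2 -2. ]
 [-1.7 -2. ]
 [-0.1  0.9]
 [-1.6  1.7]
 [ 0.7 -3.3]
 [ 0.2  0.6]
 [ 0.  -1.5]
 [-1.9 -1.1]]
top
side
insert [0.43390133 0.31486808 0.97425211] 
 [[ 1.1 -0.9]
 [ 0.2 -0.7]
 [-3.5 -1.8]
 [-0.5 -1.2]
 [-0.7 -0. ]
 [-1.  -1.6]
 [-0.4 -0.9]
 [-0.3  0.2]
 [-0.9 -0.5]]
grip 0.41423878272204084 0.28591321574634193
[[ 9.64358212e-01  2.64600147e-01  1.49744118e-05]
 [ 2.64600146e-01 -9.64358200e-01 -1.54525437e-04]
 [-2.64467565e-05  1.52980105e-04 -9.99999988e-01]]
```

```bash
python3 -m creep '[[[47.4,-71.6,0],[0,0,-0.706],6],[[47.4,-71.6,0],[0,0,-0.706],6],[[47.4,-71.6,0],[0,0,-0.706],6],[[47.4,-71.6,0],[0,0,-0.706],6],[[47.4,-71.6,0],[0,0,-0.706],6],[[47.4,-71.6,0],[0,0,-0.706],6],[[47.4,-71.6,0],[0,0,-0.706],6],[[47.4,-71.6,0],[0,0,-0.706],6],[[47.4,-71.6,0],[0,0,-0.706],6],[[47.4,-71.6,0],[0,0,-0.706],6],[[47.4,-71.6,0],[0,0,-0.706],6],[[47.4,-71.6,0],[0,0,-0.706],6]]'
cat > go.py <<'E'
# print shift to a target tcp x y z yaw
import sys
from h import *
x,y,z,a=map(float,sys.argv[1:5])
s=manip.state();p,r=pose(s)
ax=r.as_matrix()[:,0]; yaw=np.arctan2(ax[1],ax[0])
print('t',s['time_s'],'tcp',np.round(p,4),'yaw',round(yaw,4),'gap',s['finger_gap'],'F',np.round(s['ft_force'],1))
Rt=R.from_matrix(np.array([[np.cos(a),np.sin(a),0],[np.sin(a),-np.cos(a),0],[0,0,-1]]))
print('shift cm',np.round(r.inv().apply(np.array([x,y,z])-p)*100,2),'turn',np.round((r.inv()*Rt).as_rotvec(),4))
E
python3 go.py .414 .286 .2 .974
```

```text
time_s: 1.8
tcp_pos: [0.3014, -0.0535, 0.2059]
tool_rot: [0.001, 0.884, 0.467, 0.001]
ft_force: [0.9, -1.0, 0.3]
finger_gap: 0.642
t 1.8 tcp [ 0.3014 -0.0535  0.2059] yaw 0.9728 gap 0.6421816445665712 F [ 0.9 -1.   0.3]
shift cm [34.4  -9.81  0.59] turn [ 0.0024 -0.0004 -0.0012]
```

```bash
python3 -m creep '[[[34.4,-9.8,2],[0,0,0],6],[[34.4,-9.8,2],[0,0,0],6],[[34.4,-9.8,2],[0,0,0],6],[[34.4,-9.8,2],[0,0,0],6],[[34.4,-9.8,2],[0,0,0],6],[[34.4,-9.8,2],[0,0,0],6],[[34.4,-9.8,2],[0,0,0],6],[[34.4,-9.8,2],[0,0,0],6],[[34.4,-9.8,2],[0,0,0],6],[[34.4,-9.8,2],[0,0,0],6],[[34.4,-9.8,2],[0,0,0],6],[[34.4,-9.8,2],[0,0,0],6]]'
python3 - <<'E'
from h import *
c=cap('wrist'); cv2.imwrite('pics/w1.png',c['frame'])
for q,z in dict(grip=.02,insert=0).items():
    for d in manip.pinpoint('wrist',q)[:2]: print(q,round(d['p'],2),np.round(d['centre'],1),np.round(ray(c,d['centre'],z),4))
print(proj(c,[[.414,.286,.02],[.4339,.3149,0]]))
print(np.array(c['hand_eye']).round(3))
E
python3 go.py .414 .286 .2 .974
```

```text
time_s: 2.8
tcp_pos: [0.4135, 0.2836, 0.1854]
tool_rot: [0.0, 0.884, 0.468, -0.0]
ft_force: [0.3, 0.4, -0.3]
finger_gap: 0.635
grip 0.93 [319.6 223.1] [0.4112 0.2844 0.02  ]
insert 0.72 [319.2 180.4] [0.4319 0.3156 0.    ]
insert 0.35 [532.  269.1] [0.5616 0.1179 0.    ]
[[321.08391058 220.07267969]
 [321.32479757 179.84032707]]
[[ 0.    -0.963 -0.271  0.079]
 [ 1.     0.     0.    -0.   ]
 [ 0.    -0.271  0.963 -0.179]
 [ 0.     0.     0.     1.   ]]
t 2.95 tcp [0.4137 0.2831 0.186 ] yaw 0.9721 gap 0.640616930584867 F [-0.1  0.1 -0.2]
shift cm [ 0.26 -0.14 -1.4 ] turn [ 0.0007 -0.0006 -0.0019]
```

View pics/w1.png

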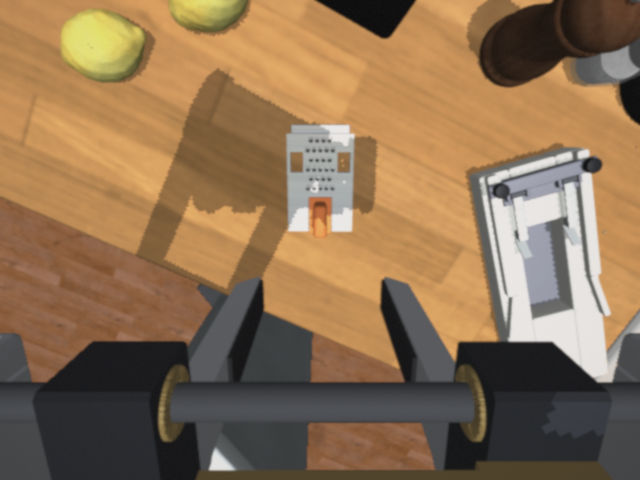

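Run:
```python
import cv2
a=cv2.imread('pics/w1.png')
l=cv2.resize(a[110:250,260:380],None,fx=4.2,fy=4.2,interpolation=cv2.INTER_CUBIC)
cv2.imwrite('pics/w1a.png',l)
cv2.imwrite('pics/w1b.png',cv2.resize(a[140:385,460:630],None,fx=2.4,fy=2.4,interpolation=cv2.INTER_CUBIC))
```

```text
(no output)
```

View pics/w1a.png

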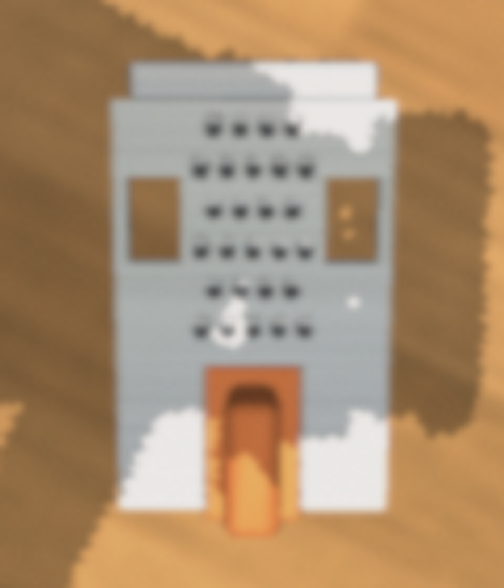

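View pics/w1b.png

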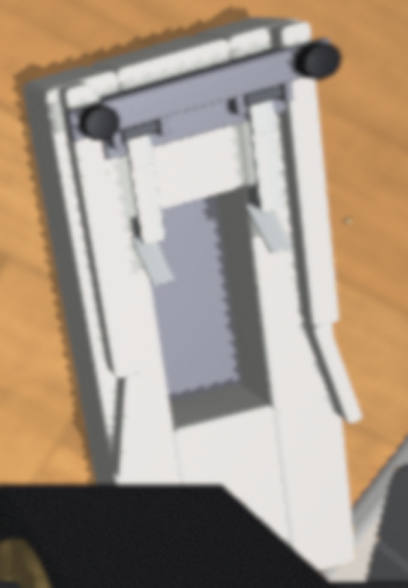

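```bash
python3 - <<'E'
from h import *
c=cap('wrist')
A=lambda u,v:np.array([260+u/4.2-.4,110+v/4.2-.4])
bl,br,fl,fr=[ray(c,A(*p),.006) for p in [(119,511),(388,511),(130,62),(377,62)]]
b=(bl+br)/2;f=(fl+fr)/2
print('width',np.linalg.norm(bl-br),'len',np.linalg.norm(f-b),'yaw',np.arctan2(*(f-b)[1::-1]),np.arctan2(*(br-bl)[1::-1])+np.pi/2,'ctr',(b+f)/2)
d=(f-b)/np.linalg.norm(f-b); print('grip',(b+f)/2-d*.035)
t=ray(c,A(252,385),.034);t2=ray(c,A(252,535),.034);print('tab',t,t2,(t+t2)/2)
E
python3 go.py .4125 .2845 .011 .974
```

```text
width 0.06297497541591307 len 0.10048730215191749 yaw 0.9711882526409295 0.9722927302291018 ctr [0.43367088 0.3157647  0.006     ]
grip [0.41391972 0.28687021 0.006     ]
tab [0.42465338 0.30294393 0.034     ] [0.40612856 0.27585868 0.034     ] [0.41539097 0.28940131 0.034     ]
t 3.0 tcp [0.4138 0.2831 0.186 ] yaw 0.972 gap 0.6367822694946735 F [-0.4 -0.8  0.1]
shift cm [ 0.03 -0.19 17.5 ] turn [ 0.0007 -0.0007 -0.002 ]
```

```bash
python3 -m creep '[[[0.3,-0.1,4],[0,0,0],6],[[0.3,-0.1,8],[0,0,0],6],[[0.3,-0.1,11.5],[0,0,0],6],[[0.3,-0.1,14],[0,0,0],6],[[0.3,-0.1,15.5],[0,0,0],6],[[0.3,-0.1,16.5],[0,0,0],6],[[0.3,-0.1,17.3],[0,0,0],6],[[0.3,-0.1,17.3],[0,0,0],6],[[0.3,-0.1,17.3],[0,0,0],6]]'; python3 go.py .4140 .2868 .012 .972
```

```text
time_s: 3.75
tcp_pos: [0.4152, 0.2873, 0.0133]
tool_rot: [0.0, 0.884, 0.468, 0.001]
ft_force: [-0.5, 0.9, -1.2]
finger_gap: 0.641
t 3.75 tcp [0.4152 0.2873 0.0133] yaw 0.9734 gap 0.6410921847235699 F [-0.5  0.9 -1.2]
shift cm [-0.11 -0.07  0.13] turn [ 0.0007 -0.0012  0.0014]
```

```bash
python3 -m creep '[[[0,0,0],[0,0,0],0],[[0,0,0],[0,0,0],0],[[0,0,0],[0,0,0],0],[[0,0,0],[0,0,0],0],[[0,0,0],[0,0,0],0],[[0,0,0],[0,0,0],0],[[0,0,0],[0,0,0],0],[[0,0,0],[0,0,0],0]]' 40
python3 - <<'E'
from h import *
c=cap('wrist'); cv2.imwrite('pics/w2.png',c['frame'])
E
python3 go.py .4140 .2868 .012 .972
```

```text
time_s: 4.42
tcp_pos: [0.4144, 0.2873, 0.0124]
tool_rot: [-0.0, 0.884, 0.468, -0.0]
ft_force: [0.2, -0.4, 1.1]
finger_gap: 0.127
t 4.4667 tcp [0.4145 0.2874 0.0124] yaw 0.9738 gap 0.12511432152622265 F [-0.7 -0.5 -0.3]
shift cm [-0.07 -0.01  0.04] turn [-0.0002  0.0001  0.0018]
```

View pics/w2.png

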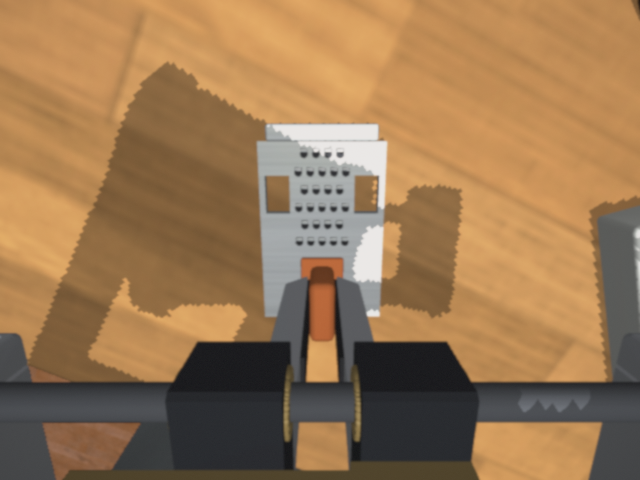

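```bash
python3 -m creep '[[[0,0,-1],[0,0,0],0],[[0,0,-3],[0,0,0],0],[[0,0,-7],[0,0,0],0],[[-2,3,-11],[0,0,-0.05],0],[[-4,6,-14],[0,0,-0.1],0],[[-6,9.5,-16],[0,0,-0.15],0],[[-8,12.7,-17.5],[0,0,-0.2],0],[[-10,16,-17.5],[0,0,-0.25],0],[[-12,19,-17.5],[0,0,-0.296],0],[[-14,22.3,-17.5],[0,0,-0.296],0],[[-15.5,24.7,-17.5],[0,0,-0.296],0],[[-15.5,24.7,-17.5],[0,0,-0.296],0]]'
python3 - <<'E'
from h import *
manip.capture('side')
c=cap('wrist'); cv2.imwrite('pics/w3.png',c['frame']); a=c['frame']
for q,z in dict(mouth=.028,base=0).items():
    for d in manip.pinpoint('wrist',q)[:2]: print(q,round(d['p'],2),np.round(d['centre'],1),np.round(ray(c,d['centre'],z),4))
E
python3 go.py .5314 .0205 .19 1.27
```

```text
time_s: 5.47
tcp_pos: [0.5334, 0.0142, 0.1874]
tool_rot: [0.002, 0.807, 0.59, -0.001]
ft_force: [0.4, 0.4, -1.2]
finger_gap: 0.125
mouth 0.67 [321.3 108.8] [0.5619 0.1132 0.028 ]
base 0.86 [319.9 107.4] [0.5615 0.1164 0.    ]
t 5.6667 tcp [0.5312 0.0211 0.1875] yaw 1.2704 gap 0.12284192657533057 F [ 0.4 -0.  -1.4]
shift cm [-0.05  0.03 -0.25] turn [-0.0007 -0.0004  0.0004]
```

View pics/w3.png

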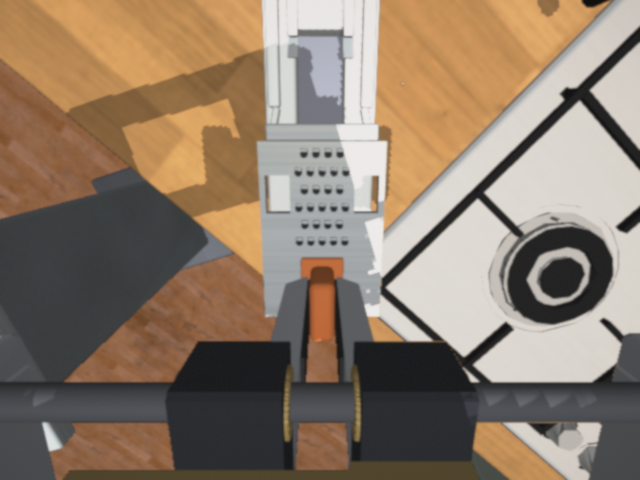

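Run:
```python
from h import *
c=cap('wrist'); a=c['frame']
cv2.imwrite('pics/w4.png',cv2.resize(a[0:145,235:405],None,fx=4.7,fy=4.1,interpolation=cv2.INTER_CUBIC))
def model(bx,by,yaw):
    P=[]
    for x in (-.02,0,.03,.06):
        for y in (.0335,-.0335): P.append((x,y,.037))
    for x in (-.035,.0,.06):
        for y in (-.047,.047): P.append((x,y,.028))
    P=np.array(P);cc,ss=np.cos(yaw),np.sin(yaw)
    return P,np.c_[bx+cc*P[:,0]-ss*P[:,1],by+ss*P[:,0]+cc*P[:,1],P[:,2]]
P,W=model(.561,.116,1.2704)
for p,u in zip(P,proj(c,W)): print(p,u.round(1),((u-[235,0])*[4.7,4.1]).round())
# insert in hand: z top = tcp -.0124+.006
zt=c['s']['tcp_pos'][2]-.0124+.006
p,r=pose(c['s'])
for uv in [(264,316),(381.5,316),(266,124),(379,124)]: print('ins(tool)',r.inv().apply(ray(c,uv,zt)-p).round(4))
```

```text
[-0.02    0.0335  0.037 ] [282.7 134.6] [224. 552.]
[-0.02   -0.0335  0.037 ] [362.2 134.7] [598. 552.]
[0.     0.0335 0.037 ] [282.  109.6] [221. 449.]
[ 0.     -0.0335  0.037 ] [362.9 109.6] [601. 449.]
[0.03   0.0335 0.037 ] [281.   70.3] [216. 288.]
[ 0.03   -0.0335  0.037 ] [364.1  70.3] [607. 288.]
[0.06   0.0335 0.037 ] [279.9  28.8] [211. 118.]
[ 0.06   -0.0335  0.037 ] [365.2  28.8] [612. 118.]
[-0.035 -0.047  0.028] [376.1 152.5] [663. 625.]
[-0.035  0.047  0.028] [268.8 152.4] [159. 625.]
[ 0.    -0.047  0.028] [377.7 110.3] [671. 452.]
[0.    0.047 0.028] [267.3 110.2] [152. 452.]
[ 0.06  -0.047  0.028] [380.7  31.8] [685. 130.]
[0.06  0.047 0.028] [264.4  31.8] [138. 130.]
ins(tool) [-0.0152 -0.0314  0.0064]
ins(tool) [-0.0151  0.0322  0.0064]
ins(tool) [ 0.0843 -0.0264  0.0065]
ins(tool) [0.0843 0.0268 0.0064]
```

View pics/w4.png

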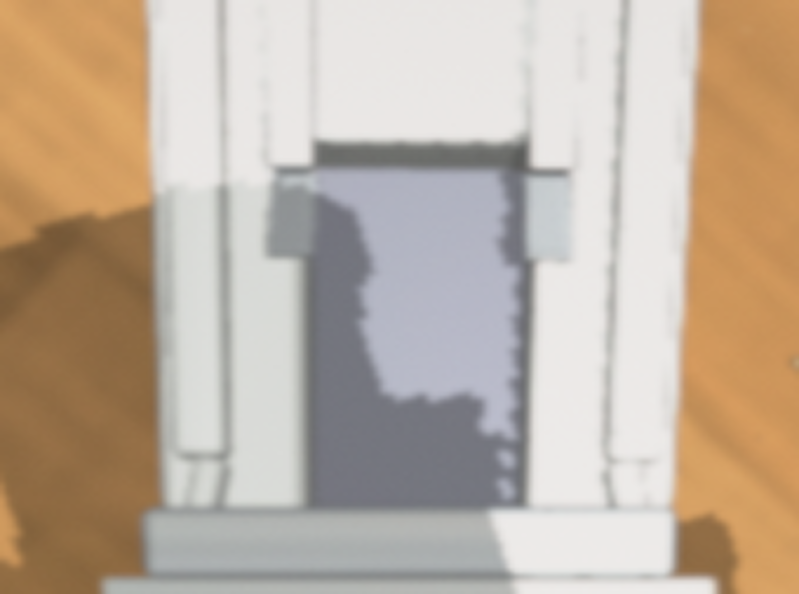

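```bash
python3 -m creep '[[[0,0,3],[0,0,0.008],0],[[0,0,6],[0,0,0.008],0],[[0,0,9],[0,0,0.008],0],[[0,0,11.5],[0,0,0.008],0],[[0,0,13],[0,0,0.008],0],[[0,0,13.8],[0,0,0.008],0],[[0,0,14],[0,0,0.008],0],[[0,0,14],[0,0,0.008],0]]'
python3 - <<'E'
from h import *
c=cap('wrist'); a=c['frame']
cv2.imwrite('pics/w5.png',cv2.resize(a[0:330,210:430],None,fx=2.6,fy=1.8,interpolation=cv2.INTER_CUBIC))
c=cap('side'); cv2.imwrite('pics/s5.png',cv2.resize(c['frame'][195:355,200:400],None,fx=4,fy=3.75,interpolation=cv2.INTER_CUBIC))
E
python3 go.py .5314 .0205 .0404 1.263
```

```text
time_s: 6.38
tcp_pos: [0.5317, 0.0212, 0.0478]
tool_rot: [0.0, 0.807, 0.59, 0.0]
ft_force: [0.6, 0.5, -1.5]
finger_gap: 0.124
t 6.4833 tcp [0.5329 0.0207 0.0492] yaw 1.2626 gap 0.12672605072350754 F [ 0.8 -0.2 -0.4]
shift cm [-0.06 -0.14  0.88] turn [ 0.0031 -0.0007 -0.0004]
```

View pics/w5.png

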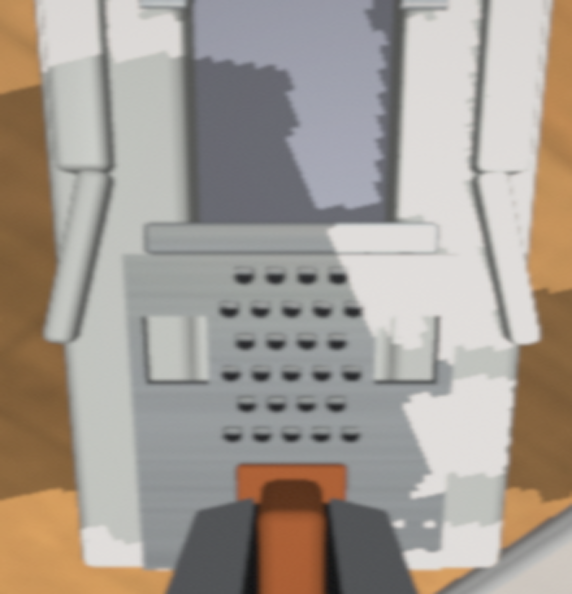

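View pics/s5.png

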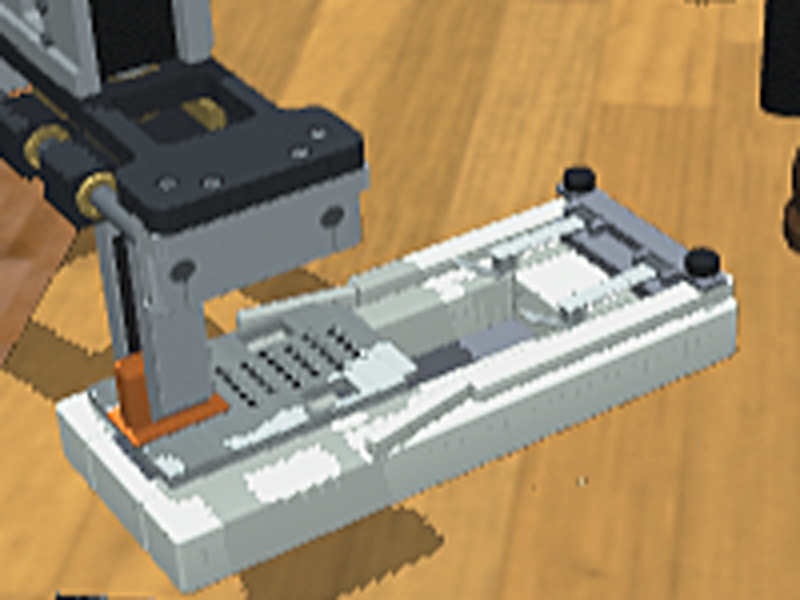

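```bash
python3 -m creep '[[[0,0,0.3],[0,0,0],0],[[0,0,0.5],[0,0,0],0],[[0,0,0.6],[0,0,0],0],[[0,0,0.65],[0,0,0],0],[[0,0,0.7],[0,0,0],0],[[0,0,0.7],[0,0,0],0]]'
python3 go.py .5314 .0205 .0404 1.263;python3 go.py .5314 .0205 .0404 1.263
```

```text
time_s: 6.98
tcp_pos: [0.5318, 0.0202, 0.0405]
tool_rot: [0.0, 0.808, 0.59, 0.0]
ft_force: [-0.3, -0.0, -1.7]
finger_gap: 0.124
t 6.9833 tcp [0.5318 0.0202 0.0405] yaw 1.2616 gap 0.12424204971433216 F [-0.3 -0.  -1.7]
shift cm [ 0.02 -0.05  0.01] turn [ 0.0001  0.     -0.0014]
t 6.9833 tcp [0.5318 0.0202 0.0405] yaw 1.2616 gap 0.12424204971433216 F [-0.3 -0.  -1.7]
shift cm [ 0.02 -0.05  0.01] turn [ 0.0001  0.     -0.0014]
```

```bash
python3 -m creep '[[[0,0,0.03],[0,0,0],0],[[0,0,0.05],[0,0,0],0],[[0,0,0.05],[0,0,0],0]]'
python3 -m creep '[[[0,0,0.03],[0,0,0],0],[[0,0,0.05],[0,0,0],0],[[0,0,0.05],[0,0,0],0]]'
```

```text
time_s: 7.23
tcp_pos: [0.5318, 0.0202, 0.0405]
tool_rot: [0.0, 0.808, 0.59, 0.0]
ft_force: [-1.2, -0.4, 1.5]
finger_gap: 0.127
time_s: 7.48
tcp_pos: [0.5318, 0.0202, 0.0404]
tool_rot: [0.0, 0.807, 0.59, 0.0]
ft_force: [-3.4, 0.1, 5.4]
finger_gap: 0.128
```

```bash
python3 -m creep '[[[0,0,-0.06],[0,0,0],0],[[0,0,-0.06],[0,0,0],0],[[0.2,0,-0.06],[0,0,0],0],[[0.4,0,-0.06],[0,0,0],0],[[0.6,0,-0.06],[0,0,0],0],[[0.8,0,-0.06],[0,0,0],0],[[1,0,-0.06],[0,0,0],0],[[1.2,0,-0.06],[0,0,0],0],[[1.4,0,-0.06],[0,0,0],0],[[1.6,0,-0.06],[0,0,0],0],[[1.6,0,-0.06],[0,0,0],0]]'
python3 - <<'E'
from h import *
c=cap('wrist'); a=c['frame']
cv2.imwrite('pics/w6.png',cv2.resize(a[0:330,210:430],None,fx=2.6,fy=1.8,interpolation=cv2.INTER_CUBIC))
E
python3 go.py .5314 .0205 .0404 1.263
```

```text
time_s: 8.4
tcp_pos: [0.537, 0.0358, 0.0404]
tool_rot: [0.0, 0.807, 0.59, 0.0]
ft_force: [0.5, -2.3, 4.6]
finger_gap: 0.122
t 8.45 tcp [0.537  0.0358 0.0404] yaw 1.2621 gap 0.12550215136461057 F [-1.9 -2.3  5.1]
shift cm [-1.63 -0.07  0.  ] turn [ 0.0009 -0.0003 -0.0009]
```

View pics/w6.png

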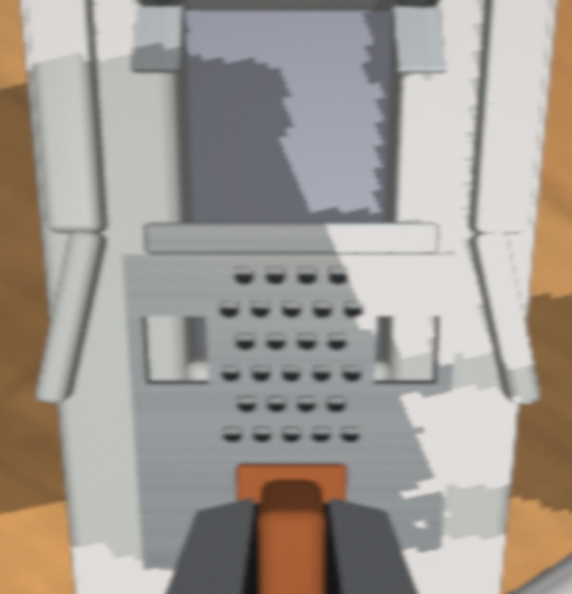

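```bash
python3 -m creep '[[[0,-0.05,-0.03],[0,0,0],0],[[0.2,-0.05,-0.03],[0,0,0],0],[[0.4,-0.05,-0.03],[0,0,0],0],[[0.6,-0.05,-0.03],[0,0,0],0],[[0.8,-0.05,-0.03],[0,0,0],0],[[1,-0.05,-0.03],[0,0,0],0],[[1.2,-0.05,-0.03],[0,0,0],0],[[1.4,-0.05,-0.03],[0,0,0],0],[[1.6,-0.05,-0.03],[0,0,0],0],[[1.8,-0.05,-0.03],[0,0,0],0],[[2,-0.05,-0.03],[0,0,0],0],[[2.2,-0.05,-0.03],[0,0,0],0]]'
python3 - <<'E'
from h import *
c=cap('wrist'); a=c['frame']
cv2.imwrite('pics/w7.png',cv2.resize(a[0:330,210:430],None,fx=2.6,fy=1.8,interpolation=cv2.INTER_CUBIC))
E
python3 go.py .5314 .0205 .0404 1.263
```

```text
time_s: 9.45
tcp_pos: [0.5428, 0.0567, 0.0404]
tool_rot: [0.0, 0.807, 0.59, -0.0]
ft_force: [-1.6, -3.5, 5.2]
finger_gap: 0.121
t 9.5 tcp [0.543  0.0571 0.0404] yaw 1.262 gap 0.12467893806195189 F [-1.1 -3.2  5.4]
shift cm [-3.84  0.01  0.  ] turn [ 0.0001 -0.0002 -0.001 ]
```

View pics/w7.png

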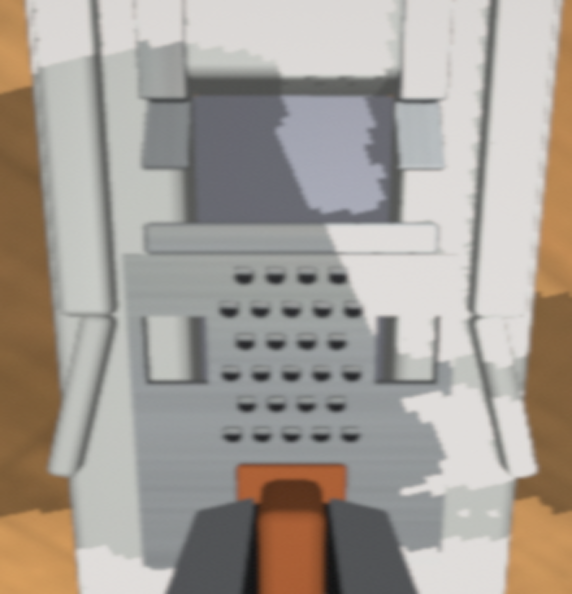

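```bash
python3 -m creep '[[[0.2,0.03,0],[0,0,0],0],[[0.4,0.03,0],[0,0,0],0],[[0.6,0.03,0],[0,0,0],0],[[0.8,0.03,0],[0,0,0],0],[[1,0.03,0],[0,0,0],0],[[1.2,0.03,0],[0,0,0],0],[[1.4,0.03,0],[0,0,0],0],[[1.6,0.03,0],[0,0,0],0],[[1.8,0.03,0],[0,0,0],0],[[1.95,0.03,0],[0,0,0],0]]'
python3 - <<'E'
from h import *
c=cap('wrist'); a=c['frame']
cv2.imwrite('pics/w8.png',cv2.resize(a[0:330,210:430],None,fx=2.6,fy=1.8,interpolation=cv2.INTER_CUBIC))
E
python3 go.py .5314 .0205 .0404 1.263
```

```text
time_s: 10.33
tcp_pos: [0.549, 0.0752, 0.0404]
tool_rot: [0.0, 0.807, 0.59, -0.0]
ft_force: [-0.9, -3.2, 4.7]
finger_gap: 0.126
t 10.3833 tcp [0.5491 0.0754 0.0404] yaw 1.2619 gap 0.12443195909567113 F [-1.8 -2.8  4.3]
shift cm [-5.77 -0.02  0.  ] turn [ 0.      0.     -0.0011]
```

View pics/w8.png

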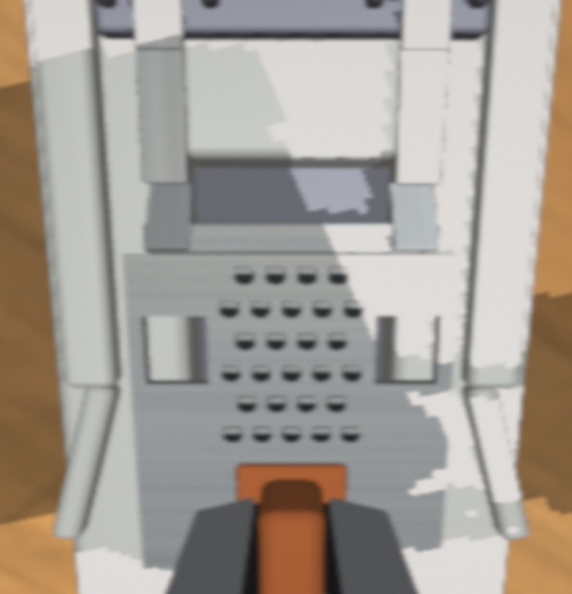

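```bash
python3 -m creep '[[[0.2,0.02,0],[0,0,0],0],[[0.4,0.03,0],[0,0,0],0],[[0.6,0.03,0],[0,0,0],0],[[0.8,0.03,0],[0,0,0],0]]'
python3 -m creep '[[[0.2,0,0],[0,0,0],0],[[0.4,0,0],[0,0,0],0],[[0.6,0,0],[0,0,0],0],[[0.8,0,0],[0,0,0],0]]'
python3 -m creep '[[[0.2,0,0],[0,0,0],0],[[0.4,0,0],[0,0,0],0],[[0.6,0,0],[0,0,0],0],[[0.8,0,0],[0,0,0],0]]'
python3 - <<'E'
from h import *
c=cap('wrist'); a=c['frame']
cv2.imwrite('pics/w9.png',cv2.resize(a[0:330,210:430],None,fx=2.6,fy=1.8,interpolation=cv2.INTER_CUBIC))
c=cap('side'); cv2.imwrite('pics/s9.png',cv2.resize(c['frame'][195:355,200:400],None,fx=4,fy=3.75,interpolation=cv2.INTER_CUBIC))
E
python3 go.py .5314 .0205 .0404 1.263
```

```text
time_s: 10.72
tcp_pos: [0.5508, 0.0796, 0.0405]
tool_rot: [0.002, 0.808, 0.59, -0.003]
ft_force: [-5.5, -11.8, 7.2]
finger_gap: 0.125
time_s: 11.05
tcp_pos: [0.5533, 0.0866, 0.0406]
tool_rot: [0.002, 0.808, 0.589, -0.003]
ft_force: [-2.3, -6.4, 5.0]
finger_gap: 0.126
time_s: 11.38
tcp_pos: [0.556, 0.0954, 0.0405]
tool_rot: [0.001, 0.808, 0.59, -0.002]
ft_force: [-3.4, -9.4, 6.3]
finger_gap: 0.127
t 11.4833 tcp [0.5561 0.0959 0.0404] yaw 1.2613 gap 0.1254759271432406 F [-2.2 -7.8  6.2]
shift cm [-7.93 -0.06  0.04] turn [-0.0001  0.0043 -0.0017]
```

View pics/w9.png

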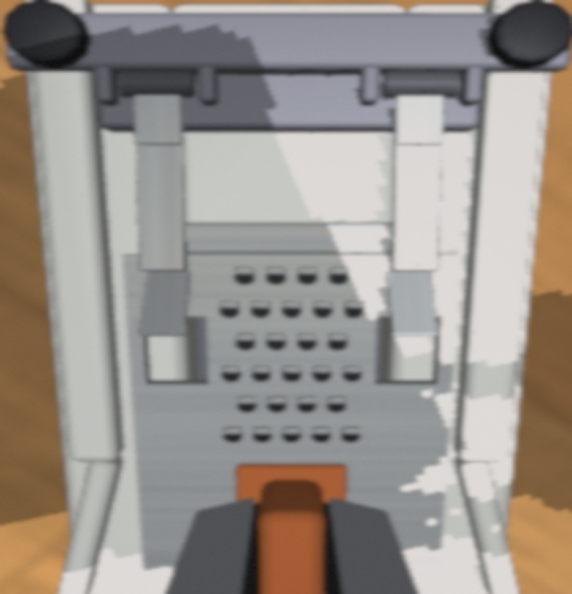

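View pics/s9.png

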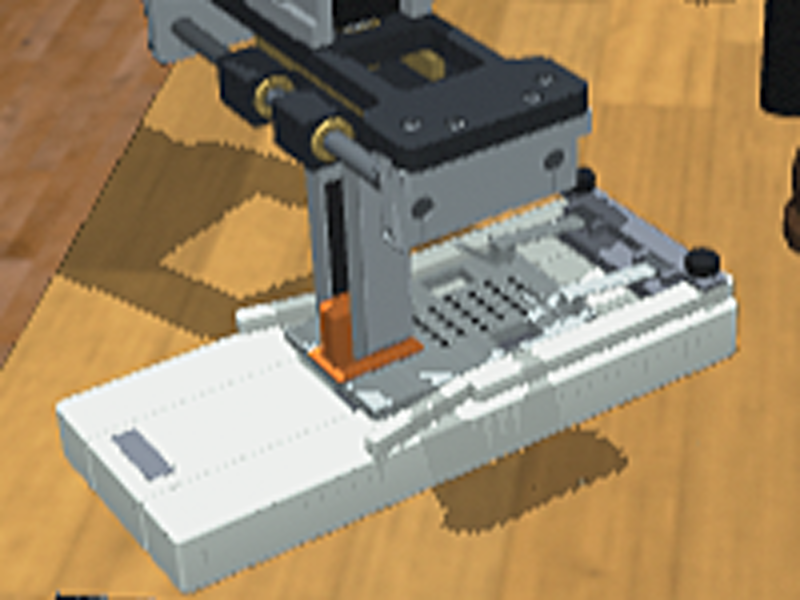

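```bash
python3 -m creep '[[[0.2,-0.02,0],[0,0,0],0],[[0.4,-0.02,0],[0,0,0],0],[[0.6,-0.02,0],[0,0,0],0],[[0.8,-0.02,0],[0,0,0],0],[[1,-0.02,0],[0,0,0],0]]'
python3 -m creep '[[[0.2,0,0],[0,0,0],0],[[0.4,0,0],[0,0,0],0],[[0.6,0,0],[0,0,0],0],[[0.8,0,0],[0,0,0],0]]'
python3 - <<'E'
from h import *
c=cap('wrist'); a=c['frame']
cv2.imwrite('pics/w10.png',cv2.resize(a[0:330,210:430],None,fx=2.6,fy=1.8,interpolation=cv2.INTER_CUBIC))
E
python3 go.py .5314 .0205 .0404 1.263
```

```text
time_s: 11.9
tcp_pos: [0.5588, 0.105, 0.0405]
tool_rot: [0.001, 0.808, 0.59, -0.002]
ft_force: [-3.8, -9.2, 6.5]
finger_gap: 0.127
time_s: 12.23
tcp_pos: [0.5612, 0.1126, 0.0404]
tool_rot: [0.001, 0.808, 0.59, -0.002]
ft_force: [-3.2, -9.8, 7.2]
finger_gap: 0.125
t 12.2833 tcp [0.5614 0.1131 0.0405] yaw 1.2612 gap 0.12642868362468654 F [-1.8 -9.   6.6]
shift cm [-9.73 -0.03  0.05] turn [-0.0002  0.0044 -0.0018]
```

View pics/w10.png

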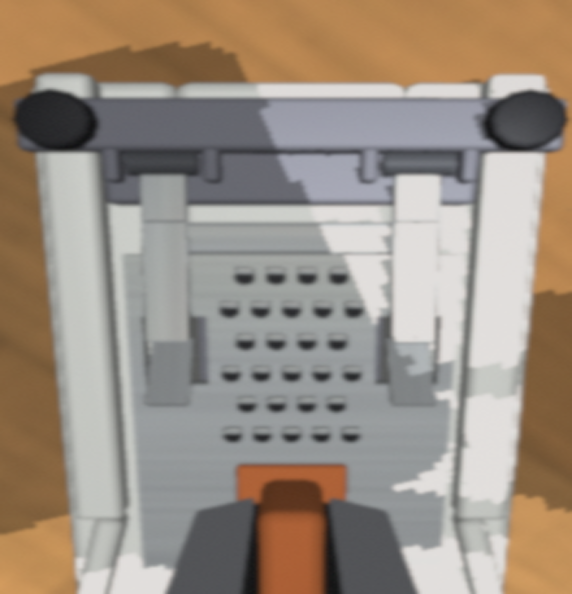

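```bash
python3 -m creep '[[[0.1,0,0],[0,0,0],0],[[0.2,0,0],[0,0,0],0],[[0.3,0,0],[0,0,0],0]]'
python3 -m creep '[[[0.05,0,0],[0,0,0],0],[[0.1,0,0],[0,0,0],0]]'
```

```text
time_s: 12.53
tcp_pos: [0.5625, 0.1169, 0.0404]
tool_rot: [0.001, 0.808, 0.59, -0.001]
ft_force: [-2.6, -7.7, 6.6]
finger_gap: 0.123
time_s: 12.7
tcp_pos: [0.5624, 0.1168, 0.0404]
tool_rot: [0.001, 0.808, 0.59, -0.002]
ft_force: [-2.4, -8.9, 7.1]
finger_gap: 0.126
```

```bash
python3 -m creep '[[[0.05,0,0],[0,0,0],0],[[0.1,0,0],[0,0,0],0]]'
python3 - <<'E'
from h import *
c=cap('wrist'); a=c['frame']
cv2.imwrite('pics/w11.png',cv2.resize(a[0:330,210:430],None,fx=2.6,fy=1.8,interpolation=cv2.INTER_CUBIC))
E
python3 go.py .5314 .0205 .0404 1.263
```

```text
time_s: 12.87
tcp_pos: [0.5625, 0.1168, 0.0404]
tool_rot: [0.002, 0.808, 0.59, -0.003]
ft_force: [-4.4, -11.5, 8.4]
finger_gap: 0.124
t 12.9167 tcp [0.5624 0.1168 0.0404] yaw 1.2611 gap 0.12304738042006207 F [ -3.4 -10.8   5.9]
shift cm [-10.12  -0.02   0.07] turn [-0.0007  0.0064 -0.0019]
```

View pics/w11.png

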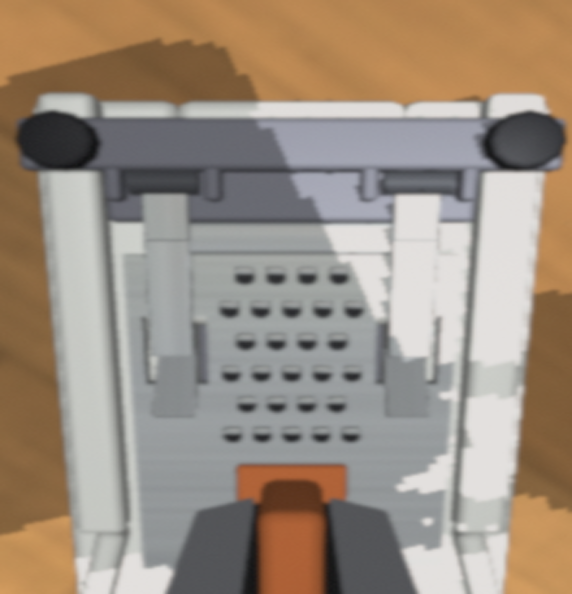

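Stop edge (row 221) meets the plate front (row 223), TCP has stopped advancing, and both clips dropped in. I'll relax the push and release.

```bash
python3 -m creep '[[[-0.07,0,-0.03],[0,0,0],0],[[-0.13,0,-0.06],[0,0,0],0],[[-0.13,0,-0.06],[0,0,0],0],[[-0.13,0,-0.06],[0,0,0],2.2],[[-0.13,0,-0.06],[0,0,0],2.2],[[-0.13,0,-0.06],[0,0,0],2.2],[[-0.13,0,-0.06],[0,0,0],2.2],[[-0.13,0,-0.06],[0,0,0],2.2]]'
python3 - <<'E'
from h import *
c=cap('wrist'); a=c['frame']
cv2.imwrite('pics/w12.png',cv2.resize(a[0:330,210:430],None,fx=2.6,fy=1.8,interpolation=cv2.INTER_CUBIC))
E
python3 go.py .5314 .0205 .0404 1.263
```

```text
time_s: 13.58
tcp_pos: [0.5627, 0.1192, 0.0404]
tool_rot: [-0.0, 0.807, 0.59, -0.0]
ft_force: [-0.8, 0.8, -0.6]
finger_gap: 0.237
t 13.6333 tcp [0.5628 0.119  0.0406] yaw 1.2622 gap 0.2322462398897163 F [ 0.8 -0.1 -0.5]
shift cm [-10.34   0.     0.02] turn [-0.0006 -0.0002 -0.0008]
```

View pics/w12.png

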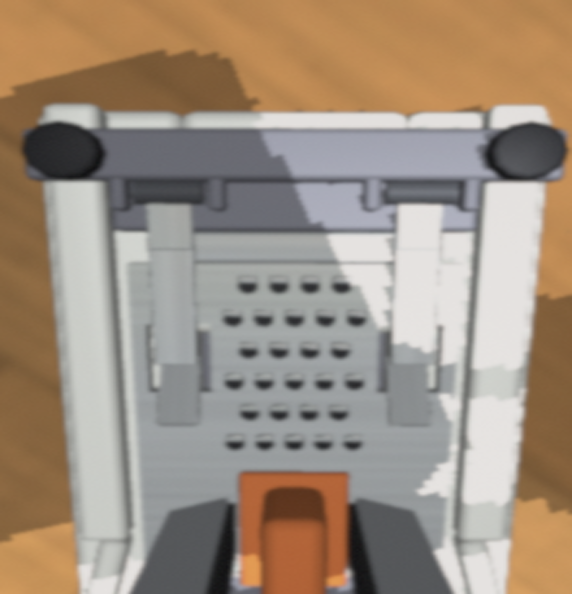

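```bash
python3 -m creep '[[[0,0,-1],[0,0,0],2.2],[[0,0,-3],[0,0,0],2.2],[[0,0,-6],[0,0,0],2.2],[[0,0,-9],[0,0,0],2.2],[[-2,0,-12],[0,0,0],2.2],[[-5,0,-14],[0,0,0],2.2],[[-8,0,-14],[0,0,0],2.2],[[-8,0,-14],[0,0,0],2.2],[[-8,0,-14],[0,0,0],2.2]]'
python3 - <<'E'
from h import *
c=cap('wrist'); a=c['frame']
cv2.imwrite('pics/w13.png',cv2.resize(a[0:200,230:410],None,fx=3.6,fy=3,interpolation=cv2.INTER_CUBIC))
c=cap('side'); cv2.imwrite('pics/s13.png',cv2.resize(c['frame'][195:355,200:400],None,fx=4,fy=3.75,interpolation=cv2.INTER_CUBIC))
for n in ('side','top'):
    c=cap(n)
    for q,z in (('insert',.028),('grip',.048)):
        for d in manip.pinpoint(n,q)[:1]:
            w=ray(c,d['centre'],z)-[.561,.116,0]; a=1.263
            print(n,q,d['p'],'base xy',w[0]*np.cos(a)+w[1]*np.sin(a),-w[0]*np.sin(a)+w[1]*np.cos(a))
E
```

```text
time_s: 14.38
tcp_pos: [0.5388, 0.0416, 0.1823]
tool_rot: [0.0, 0.808, 0.589, 0.001]
ft_force: [-0.0, 0.3, 0.1]
finger_gap: 0.235
side insert 0.76 base xy 0.03045472038977794 -0.007273599570282466
side grip 0.73 base xy -0.0004101043230572013 -0.008925492449992538
top insert 0.81 base xy 0.03619913988519331 -0.005565201465219086
top grip 0.69 base xy 0.0012468589373499876 -0.0032745270915502
```

View pics/w13.png

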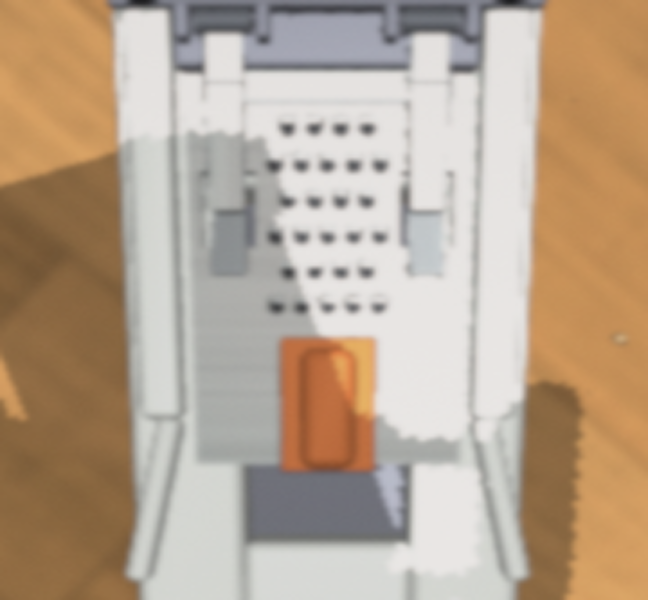

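View pics/s13.png

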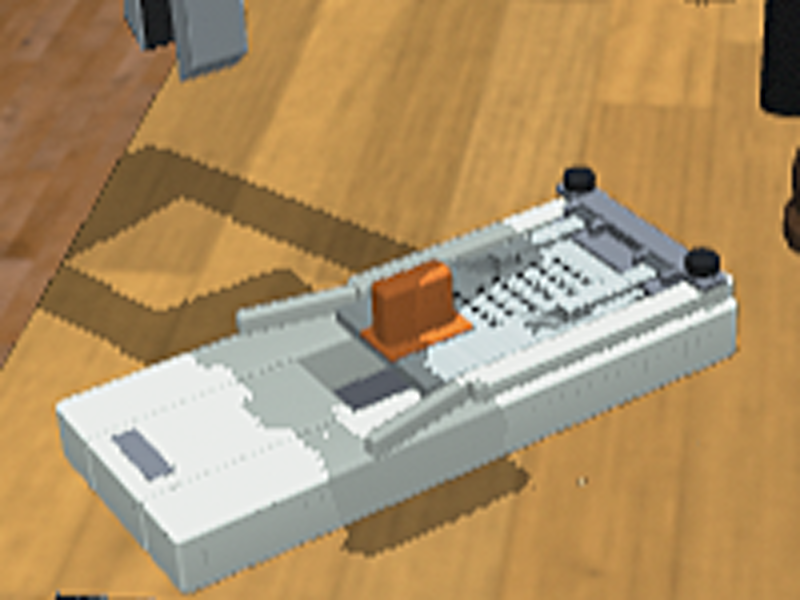

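Run:
```python
from h import *
c=cap('top')
for q in ('salt','pepper'):
    for d in manip.pinpoint('top',q)[:1]: print(q,ray(c,d['centre'],0))
print(manip.close_job())
```

```text
salt [0.6827103  0.27391301 0.        ]
pepper [0.62844898 0.31065978 0.        ]
the job is handed in; nothing more can be done
None
```

I picked up the insert by its orange grip and laid it flat in the mouth of the base. I then slid it under both clips to the end stop, let go and moved clear. The job is handed in at about 14.5 s of the 72 s allowed.

**Forces:** the wrist readings stayed at or below about 16 N in total. These come from readings between moves, so a short peak during a move would not show.

**At the stop:**
- The tool stopped advancing while the push rose to about 12 N.
- The plate's front edge met the stop in the wrist picture.
- Both clip noses looked about 6–10 mm lower than while riding on the plate, which fits them having snapped into the slots. I judged this from the pictures, since the clip angles can't be read directly.

**After release:** the insert stayed against the stop, centred between the rails in the wrist picture to well under a millimetre. The wrist force was about zero with the gripper lifted clear.

**A check that disagreed:** the trained networks put the insert at x 30–36 mm, which is inside the allowed range, but 3–9 mm off the middle line. The rails allow only 2.5 mm, and my base pose was itself only good to a few millimetres, so I trusted the wrist picture.

**Other things on the worktop:** in the top view the salt and pepper were found within about 6 mm and 3 mm of where they started. That is about the accuracy of the detection, and I never touched them.

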